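# Blow off two sides of a laminated block with the bench air gun

### The job

Blow off the plain side of the wooden block that faces the air gun: squeeze the trigger all the way against the grip, with the fingers around both, keep it squeezed for about half a second and let it spring back fully. Then turn the block a quarter turn so that a side with the dark stripe squarely faces the nozzle, standing upright in the middle of its round stand, let go of it, and squeeze and release the trigger once more in the same way. Do not knock the block over or off its stand, and leave the other things on the bench where they are.

Things in the scene. Friction and masses are not known exactly. Their poses are not given: they have to be found in the camera images.
- airgun: Red pistol air gun fixed upside down, grip upward, on a steel post with a 110 x 110 x 12 mm foot plate bolted to the bench; it does not move. Origin: centre of the plate's underside, on the bench; z up; +x is the way the nozzle blows (level). Barrel 34 mm thick along x, axis 117 mm above the bench, from x = -72 to +120 mm. It carries the grip and the trigger.
- grip: The gun's fixed handle, a bar 26 mm (its x) by 30 mm (its y), raked 0.61 rad (35 degrees) back from vertical, away from the nozzle. Origin on its axis, at the barrel, 127 mm above the bench; z runs up along the handle to its end at z = 92 mm, x points to the trigger in front of it, y is level. Free space beyond the end: the tool can come along -z, closing along x, around grip and trigger.
- pinch (a point): Where the middle between the fingers should be for squeezing: at x = 5.5, y = 0, z = 75 mm of grip, fixed to the grip, axes as grip. Along x, grip and trigger at rest together reach from 18.5 mm behind this point to 37 mm ahead of it (at the trigger's free end, 10 mm above this point); fully squeezed, from 18.5 mm behind to 18.5 mm ahead (37 mm wide).
- trigger (a joint): Black trigger, a bar 72 mm long, 24 mm wide, 8 mm thick, hinged at its lower end at x = 20, z = 15 mm of grip; at rest it leans forward from the grip, squeezed it lies parallel to it. Value in rad: 0 at rest, 0.24 at the stop, fully squeezed (above 0.20 counts). A spring returns it; 60 mm from the hinge it takes about 5 N to start and 12 N at the stop.
- trigger_pad (a point): Point on the outer (front) face of the trigger, 60 mm from its hinge; it moves with the trigger. Its x points outward from the face, z along the trigger to its free end.
- nozzle (a point): Tip of the nozzle, 120 mm ahead of the gun's origin and 117 mm above the bench; axes as airgun. It stands about 33 to 66 mm from the block.
- stand: Fixed round stand 120 mm in diameter and 40 mm high with a black rubber top, straight in front of the nozzle. Origin: centre of its underside on the bench; its x axis is parallel to that of the gun.
- block: Loose upright block 56 x 56 x 130 mm high, 0.2 to 0.4 kg, pale wood with a dark layer 16 mm thick through its middle, seen as a stripe on the two sides +x and -x and along x over the top; sides +y, -y are plain. Origin: centre of its underside; z up. At the start a plain side faces the nozzle within 20 degrees; in the end its x axis must lie along the gun's x, either way round.
- sanding_block: Bystander: cork and orange sanding block 110 x 60 x 28 mm, lying beside the gun's barrel. Origin: centre of its underside.
- chisel: Bystander: hand tool with red handle, 200 mm long, lying near the gun. Origin at its underside.
- bowl: Bystander: wooden bowl 150 mm across, 55 mm high. Origin: centre of its underside.
- hex_box: Bystander: six-sided open wooden box about 108 mm across and 50 mm high. Origin: centre of its underside.
- wax: Bystander: jar 84 mm across and 70 mm high. Origin: centre of its underside.
- mallet: Bystander: hammer 260 mm long with wooden handle, lying down. Origin at its underside.
- orbital_sander: Bystander: blue sander 124 mm across and 105 mm high. Origin: centre of its underside.
There are look-alikes about, which are no part of the job. What is shaped like the block but blue is not meant.

How it is judged (in metres and radians):
On the way, in this order (a step that is already met when the one before it is completed fails the run):
1. the trigger is squeezed fully (above 0.20 rad) for 0.35 s, the fingers pressing on the grip as well (value of joint trigger above 0.2 rad and contact force between the fingers and grip above 0.5 N), for 0.35 s.
2. the trigger is back (below 0.03 rad) and the fingers are off the gun (value of joint trigger below 0.03 rad and contact force between the fingers and airgun below 0.1 N), for 0.2 s.
3. the block stands on the stand with a striped side facing the nozzle within 9 degrees, let go and at rest (angle between the x axis of block and the x axis of airgun, either way round below 0.16 rad and angle between block's own z axis and vertical below 0.06 rad and horizontal distance between block and stand below 0.025 m and z of block in the frame of stand between 0.036 and 0.044 m and contact force between the fingers and block below 0.1 N and linear speed of block below 0.02 m/s and angular speed of block below 0.1 rad/s), for 0.2 s.
4. the trigger is squeezed fully again for 0.35 s in the same way, the block still presented (all of step 1 and angle between the x axis of block and the x axis of airgun, either way round below 0.16 rad and angle between block's own z axis and vertical below 0.06 rad and horizontal distance between block and stand below 0.025 m and z of block in the frame of stand between 0.036 and 0.044 m), for 0.35 s.
At the end, for the whole second after the job is handed in: The trigger is back at rest (below 0.03 rad) with the fingers off the gun; the block stands at rest and upright (within 3.4 degrees) on the stand, within 25 mm of its middle, a striped side facing the nozzle within 9 degrees (all of step 2 and angle between the x axis of block and the x axis of airgun, either way round below 0.16 rad and angle between block's own z axis and vertical below 0.06 rad and horizontal distance between block and stand below 0.025 m and z of block in the frame of stand between 0.036 and 0.044 m and linear speed of block below 0.02 m/s and angular speed of block below 0.1 rad/s); the robot touches nothing.
It fails at once if the block is knocked over or falls off the stand (angle between block's own z axis and vertical above 0.5 rad or height (world z) of block below 0.03 m).
It fails at once if a bystander is moved by more than 30 mm (distance of any of sanding_block, chisel, bowl, hex_box, wax, mallet, orbital_sander from where it was at the start of the episode above 0.03 m).
It also fails if it takes over 64 s, if anything falls off the work surface, if the arm or the gripper's body presses on something with over 40 N, if the wrist force passes 120 N, or if a joint passes its speed limit or range.

### The arm

A 6-joint arm with a two-finger parallel gripper is mounted at the origin on the work surface. World frame = base frame: x ahead of the robot, y to its left, z up, the work surface at z = 0. Lengths are in m, angles in degrees, forces in N, time in s.
With the tool pointing down it reaches from about 0.35 to 0.875 m from the base axis. Payload 4.2 kg.
Tool frame: the origin (TCP) lies midway between the tips of the shut fingers; the grasp point (between the pads) lies 19 mm behind it; z points along the fingers, y is the line along which they close (so a half turn about z gives the same grasp; the last joint's range is limited). The gripper opens to 87 mm and grips with 3 to 60 N. Pads are 19 mm wide; open, the fingers measure 117 mm over their backs; the gripper's body (75 mm by 190 mm) begins 51 mm behind the grasp point.
Start: joints at [-52.678, 22.042, 0.453, 0, -68.411, -14.817], TCP at [0.239, -0.577, 0.223] pointing down, gripper open.
Joint ranges: [-179.83, 179.83], [-69.29, 118.12], [-61.27, 80.66], [-181.25, 117.63], [-171.15, -9.14], [-177.46, 177.46]. Speed limits (degrees/s): [159.86, 159.86, 180, 180, 180, 180].

### API

Orientations are given as [roll, pitch, yaw] about the fixed x, y, z axes, in that order (R = Rz(yaw) Ry(pitch) Rx(roll)).
In Python, from workcell import env gives the robot as it stands. The module is installed in compiled form; this text tells all that it offers. Calls block until the motion is done:
- env.goto(position, orientation): joint-space move of the TCP to a pose.
- env.move_straight(position, rotation=None, rate=0.15, force_limit=None): straight line of the TCP; rotation=None keeps the orientation; rate is the mean speed in m/s. With force_limit (N) it stops when the force on the tool has changed by that much, and returns True; else False.
- env.set_joints(angles): joint-space move.
- env.gripper_to(opening, grasp_force=None): opening from 0.0 (shut) to 1.0 (fully open); grasp_force is the grip in N (None keeps the last); returns when the fingers have stopped.
- env.dwell(seconds).
- env.inverse_kinematics(position, orientation): joint angles nearest the present ones, or None.
- env.read_state(): the state.
- env.grab_frame(name): name is "scene" or "side" or "wrist"; returns a dict with "image" (400x640x3 uint8, blue, green, red), "fx", "fy", "cx", "cy" (pixels), "position" and "orientation" of the camera in the world. Camera axes: x right, y up, looking along -z (the intrinsics and any distortion apply to the point x, -y, -z); pixel columns grow to the right and rows downward; lengths in m; the calibration is good to about 2 mm. The wrist camera is an equidistant fisheye: a pixel r from the principal point sees the ray r / f radians off the axis. A picture is of the moment at which its call begins. There is no depth.
A pose or a line that the arm cannot do raises env.Unreachable and nothing moves.
- env.close_job(): hands the job in; it is judged then, once.
Trained networks look in a picture, given as the dict that the camera call returned (one of the last four; its "shot" number tells which), for a name from the list of things; names that differ only in an ending like _2 or _b are one class to them, and where a whole thing is asked for, a point or a joint stands for the part that bears it (a point fixed in the world has none). Each returns a list of dicts, best first, with "score" (0 to 1); they miss things now and then, are a little off and sometimes report something else, mostly with a low value. They report only what shows in the picture. A call takes as long as a camera call. They do not tell look-alikes from the thing itself.
- env.search_frame(picture, thing): "xyz" ([x, y, z] in m, in world coordinates, good to about 4 mm: the middle of the surface that is visible of it).
- env.trace(picture, thing): "mask" (400x640 bool, what is visible of it).
The state is a dict: "clock": time; "joint_positions": joint angles; "qvel": joint speeds; "joint_torque": joint torques, N m; "position": TCP position; "tool_rot": TCP orientation; "force": force on the tool from outside, world axes, zero at the start; "wrist_torque": the same for the moment, N m; "opening": opening from 0.0 (shut) to 1.0 (fully open); "finger_force": force on a finger pad.
Only numpy, scipy, OpenCV 4.12 (cv2) and the standard library are available. Lean on these libraries where they do the work, as an engineer would, in place of code of your own. Each camera call takes 0.05 s, during which the arm holds its last target. There are 200 camera calls.

## Working session

There is one attempt and no reset: what is moved stays moved. The work goes in short steps, each a Python script; the robot and the scene stay as the last script left them, time stands still between calls to the robot, and variables do not carry over. Pictures are saved under pics/ and viewed, at most 10 in all, crops included, and the job is handed in when it is done.

```bash
mkdir -p pics; cat > h.py <<'E'
import numpy as np, cv2
from workcell import env
from scipy.spatial.transform import Rotation as R
def rpy(M): return R.from_matrix(M).as_euler('xyz',degrees=True)
def proj(f,p):
    M=R.from_euler('xyz',f["orientation"],degrees=True).as_matrix()
    c=(np.atleast_2d(p)-f["position"])@M
    return np.c_[f["cx"]+f["fx"]*c[:,0]/-c[:,2], f["cy"]+f["fy"]*-c[:,1]/-c[:,2]]
def at_z(f,uv,z):
    M=R.from_euler('xyz',f["orientation"],degrees=True).as_matrix()
    uv=np.atleast_2d(uv).astype(float)
    d=np.c_[(uv[:,0]-f["cx"])/f["fx"],-(uv[:,1]-f["cy"])/f["fy"],-np.ones(len(uv))]@M.T
    return f["position"]+d*((z-f["position"][2])/d[:,2])[:,None]
E
python3 - <<'E'
from h import *
ims=[]
for n in ("scene","side"):
    f=env.grab_frame(n); cv2.imwrite(f"pics/{n}0.png",f["image"]); print(n,f["position"],f["orientation"],f["fx"],f["cx"],f["cy"],[k for k in f])
    for t in ("airgun","grip","trigger","stand","block","sanding_block","chisel","bowl","hex_box","wax","mallet","orbital_sander"):
        for d in env.search_frame(f,t)[:3]:
            print(t,round(d["score"],2),np.round(d["xyz"],3),proj(f,d["xyz"]).round()[0])
print(env.read_state()["clock"])
E
```

```text
scene [ 1.16510416 -0.81585979  0.82387582] [55.66962174 -0.49069262 38.7229522 ] 437.1024002764163 317.1578623208875 207.32498964497393 ['image', 'fx', 'fy', 'cx', 'cy', 'position', 'orientation', 'shot']
airgun 0.72 [0.566 0.069 0.074] [344. 214.]
airgun 0.27 [ 0.48  -0.072  0.012] [291. 241.]
grip 0.46 [0.565 0.108 0.177] [353. 179.]
trigger 0.48 [0.556 0.082 0.186] [345. 178.]
stand 0.81 [ 0.612 -0.153  0.049] [308. 266.]
block 0.98 [ 0.6   -0.15   0.123] [305. 241.]
block 0.57 [ 0.538 -0.281  0.092] [252. 267.]
block 0.51 [0.56  0.082 0.186] [346. 179.]
sanding_block 0.73 [ 0.695 -0.007  0.028] [365. 257.]
sanding_block 0.23 [0.566 0.064 0.073] [343. 215.]
chisel 0.45 [ 0.359 -0.446  0.051] [155. 283.]
chisel 0.39 [ 0.478 -0.072  0.013] [291. 241.]
bowl 0.63 [ 0.696 -0.342  0.026] [284. 332.]
hex_box 0.82 [ 0.478 -0.392  0.04 ] [204. 296.]
hex_box 0.36 [0.624 0.439 0.021] [418. 185.]
wax 0.98 [ 0.784 -0.106  0.058] [374. 282.]
mallet 0.76 [0.624 0.439 0.022] [418. 185.]
orbital_sander 0.92 [ 0.358 -0.446  0.05 ] [155. 283.]
side [-0.09418465  0.57179191  1.03697015] [  44.630671
[... 247 characters left out ...]
er 0.64 [0.547 0.09  0.192] [286. 199.]
stand 0.6 [ 0.553 -0.091  0.041] [330. 201.]
stand 0.3 [0.538 0.082 0.031] [294. 235.]
block 0.89 [ 0.568 -0.108  0.129] [331. 177.]
block 0.73 [ 0.512 -0.252  0.095] [373. 171.]
sanding_block 0.75 [0.694 0.006 0.03 ] [279. 197.]
sanding_block 0.41 [0.54  0.085 0.036] [293. 235.]
chisel 0.76 [0.439 0.033 0.023] [328. 246.]
bowl 0.56 [ 0.724 -0.372  0.036] [350. 140.]
hex_box 0.96 [ 0.482 -0.4    0.03 ] [406. 168.]
wax 0.82 [ 0.756 -0.065  0.053] [283. 172.]
wax 0.68 [0.543 0.085 0.03 ] [292. 235.]
mallet 0.56 [0.615 0.458 0.024] [173. 299.]
orbital_sander 0.67 [ 0.257 -0.461  0.054] [473. 186.]
orbital_sander 0.43 [ 0.568 -0.109  0.126] [331. 177.]
1.3
```

View pics/scene0.png

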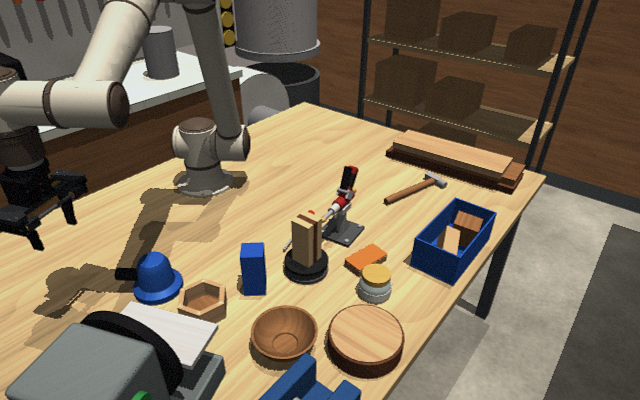

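View pics/side0.png

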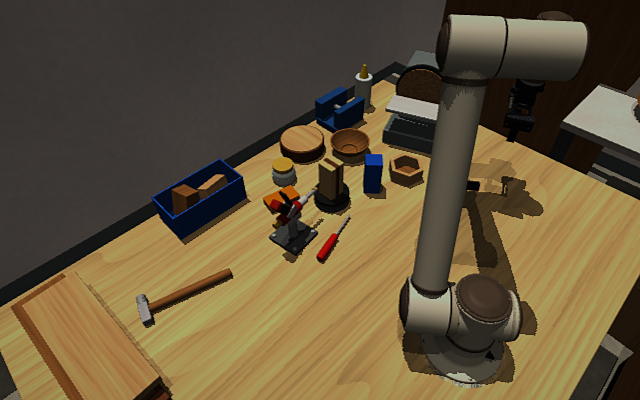

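Block candidates in scene: the pale striped block at (305,241) on the round stand, and the blue look-alike at (252,267). I choose the pale one. The gun is the red one at (345,200), and its nozzle points at the stand. A close crop will check this.

```bash
python3 - <<'E'
import cv2,numpy as np
a=cv2.imread("pics/scene0.png")[155:290,270:370]; b=cv2.imread("pics/side0.png")[150:265,260:360]
a=cv2.resize(a,(400,540),interpolation=cv2.INTER_CUBIC); b=cv2.resize(b,(400,460),interpolation=cv2.INTER_CUBIC)
b=cv2.copyMakeBorder(b,0,80,0,0,cv2.BORDER_CONSTANT)
cv2.imwrite("pics/crop0.png",np.hstack([a,b]))
E
```

```text
(no output)
```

View pics/crop0.png

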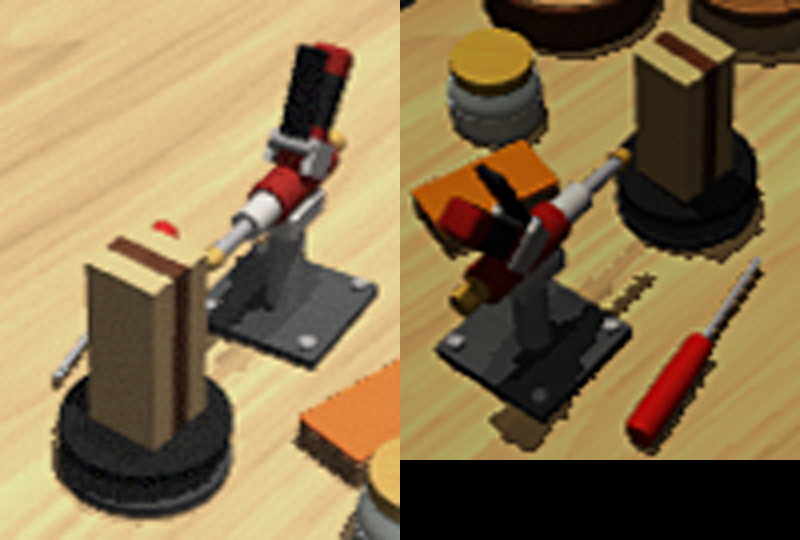

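The crop shows the striped pale block on the black stand, with a plain side to the nozzle, so the choice holds. Nozzle tip in scene is about (322,220). Now fitting poses from plate, nozzle and block-top corners in both views.

```bash
cat > fit.py <<'E'
from h import *
from scipy.optimize import least_squares
fs={n:env.grab_frame(n) for n in("scene","side")}
def c(n,u,v): return (270+u/4,155+v/4) if n=="scene" else (260+(u-400)/4,150+v/4)
gp=[("scene",c("scene",378,288),(-55,55,12)),("scene",c("scene",312,362),(55,55,12)),
("side",c("side",437,350),(-55,55,12)),("side",c("side",545,412),(-55,-55,12)),("side",c("side",632,322),(55,-55,12)),
("scene",c("scene",208,260),(120,0,117)),("side",c("side",628,155),(120,0,117))]
def mod(p,P):
    P=np.array(P)/1000; ca,sa=np.cos(p[2]),np.sin(p[2])
    return np.array([p[0]+ca*P[0]-sa*P[1],p[1]+sa*P[0]+ca*P[1],P[2]])
def res(p): return np.concatenate([proj(fs[n],mod(p,P))[0]-uv for n,uv,P in gp])
s=least_squares(res,[.55,.08,-1.4],loss="soft_l1"); print("gun",s.x,np.degrees(s.x[2]));print(s.fun.reshape(-1,2).round(1))
g=s.x
for n in fs:
    print(n,"grip end",proj(fs[n],mod(g,(-92*np.sin(.61),0,127+92*np.cos(.61)))).round(),env.search_frame(fs[n],"stand")[0]["xyz"])
bp={"scene":[c("scene",*q) for q in((85,265),(155,295),(210,258),(128,232))],"side":[c("side",*q) for q in((635,62),(680,22),(735,52),(693,85))]}
for n in bp:
    P=at_z(fs[n],bp[n],.17)[:,:2]; print(n,P.round(3).tolist(),P.mean(0).round(3),[np.degrees(np.arctan2(*(P[(i+1)%4]-P[i])[::-1])).round(1) for i in range(4)],[np.linalg.norm(P[(i+1)%4]-P[i]).round(3) for i in range(4)])
E
python3 fit.py
```

```text
gun [ 0.5561148   0.06855125 -1.42989733] -81.92708213587174
[[-0.2 -1.5]
 [ 0.  -0.8]
 [-0.5 -1.3]
 [-0.3  0.6]
 [ 0.3  0.1]
 [-0.9  1.2]
 [-0.5 -0.9]]
scene grip end [[351. 168.]] [0.6082, -0.1583, 0.0422]
side grip end [[277. 202.]] [0.5525, -0.0929, 0.0423]
scene [[0.559, -0.156], [0.613, -0.152], [0.615, -0.1], [0.556, -0.111]] [ 0.586 -0.13 ] [np.float64(4.1), np.float64(87.6), np.float64(-169.3), np.float64(-86.8)] [np.float64(0.054), np.float64(0.052), np.float64(0.06), np.float64(0.045)]
side [[0.599, -0.087], [0.607, -0.145], [0.552, -0.15], [0.549, -0.1]] [ 0.577 -0.12 ] [np.float64(-81.9), np.float64(-175.3), np.float64(93.4), np.float64(14.3)] [np.float64(0.058), np.float64(0.055), np.float64(0.05), np.float64(0.052)]
```

Gun at about (0.556, 0.069), yaw -82°. Block at about (0.582, -0.126), x axis near 0-10°. Next I move above both for a wrist look.

```bash
python3 - <<'E'
from h import *
s=env.read_state(); print(s["tool_rot"],s["opening"])
p=s["position"]; env.move_straight([p[0],p[1],0.40])
env.goto([0.54,-0.03,0.42],[180,0,8-90])
s=env.read_state(); print(s["clock"],s["joint_positions"],s["tool_rot"])
f=env.grab_frame("wrist"); cv2.imwrite("pics/wrist0.png",f["image"]); print({k:f[k] for k in f if k!="image"})
for t in ("stand","block","grip","trigger","airgun"):
    for d in env.search_frame(f,t)[:2]: print(t,d["score"],d["xyz"])
import pickle; pickle.dump(f,open("wrist0.pkl","wb"))
E
```

```text
[ 1.79998770e+02 -4.63612431e-04 -1.57495102e+02] 0.9952726442020781
5.0667 [ 1.39357786e+01  9.68697628e+00  1.09057609e+01  6.20365286e-03
 -9.12261019e+01 -6.00579700e+00] [ 1.79993372e+02 -6.93380624e-03 -8.20701503e+01]
{'fx': 309.70691628693146, 'fy': 309.70691628693146, 'cx': 321.8236593445739, 'cy': 194.5566402810905, 'position': array([ 0.55204532, -0.10558191,  0.58229617]), 'orientation': array([-1.59856852e+01, -3.04543143e-02, -1.72089089e+02]), 'shot': 5}
block 0.77 [0.5818, -0.1214, 0.1681]
block 0.56 [0.5283, -0.2538, 0.1296]
grip 0.59 [0.5393, 0.0955, 0.164]
trigger 0.76 [0.5549, 0.0803, 0.1796]
airgun 0.67 [0.5536, 0.0593, 0.0171]
airgun 0.15 [0.4502, 0.017, 0.0209]
```

View pics/wrist0.png

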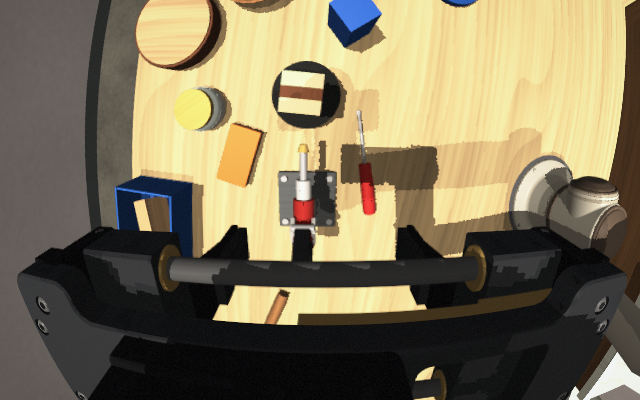

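The wrist view shows the stand at (306,95), the block top at (302,92), the nozzle tip at (303,147), the plate at (307,198), and the trigger at (302,243) between the shadows of the fingers. I crop it for corners.

```bash
python3 - <<'E'
import cv2,numpy as np
a=cv2.imread("pics/wrist0.png")
c1=cv2.resize(a[55:135,262:352],None,fx=4.4,fy=4.4,interpolation=cv2.INTER_CUBIC); c2=cv2.resize(a[135:255,262:352],None,fx=4.4,fy=4.4,interpolation=cv2.INTER_CUBIC)
c1=cv2.copyMakeBorder(c1,0,c2.shape[0]-c1.shape[0],0,0,cv2.BORDER_CONSTANT)
cv2.imwrite("pics/crop1.png",np.hstack([c1,c2])); print(c1.shape)
E
```

```text
(528, 396, 3)
```

View pics/crop1.png

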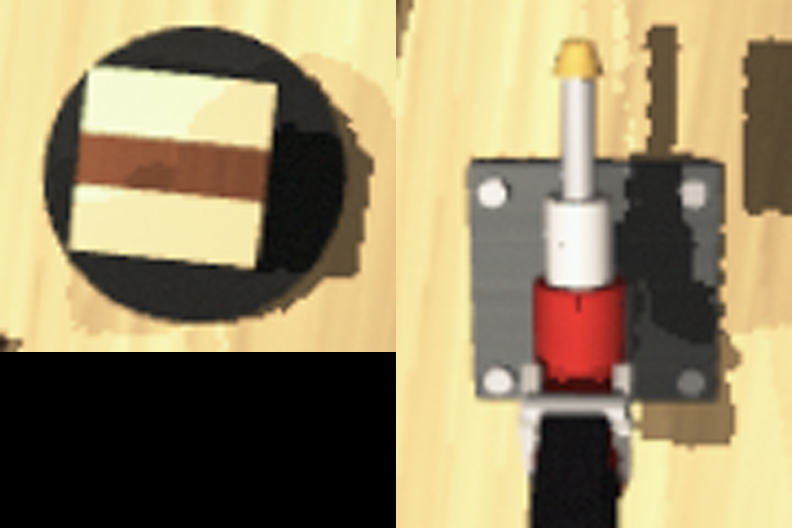

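```bash
cat > fit2.py <<'E'
import pickle
from fit import *
w=pickle.load(open("wrist0.pkl","rb"))
def projf(f,p):
    M=R.from_euler('xyz',f["orientation"],degrees=True).as_matrix()
    q=(np.atleast_2d(p)-f["position"])@M; x,y,z=q[:,0],-q[:,1],-q[:,2]; r=np.hypot(x,y); k=f["fx"]*np.arctan2(r,z)/r
    return np.c_[f["cx"]+k*x,f["cy"]+k*y]
def fz(f,uv,z):
    M=R.from_euler('xyz',f["orientation"],degrees=True).as_matrix()
    d=(np.atleast_2d(uv)-[f["cx"],f["cy"]])/f["fx"]; r=np.linalg.norm(d,axis=1,keepdims=True)
    v=np.c_[d[:,:1]*np.sin(r)/r,-d[:,1:]*np.sin(r)/r,-np.cos(r)]@M.T
    return f["position"]+v*((z-f["position"][2])/v[:,2])[:,None]
if __name__=="__main__":
    wp=[((74,160),(55,55,12)),((326,162),(55,-55,12)),((80,398),(-55,55,12)),((322,400),(-55,-55,12)),((182,38),(120,0,117))]
    def px(q,o): return np.array([262+q[0]/4.4-.4,o+q[1]/4.4-.4])
    r2=lambda p,k=1:np.concatenate([projf(w,mod(p,P))[0]-px(q,135) for q,P in wp])
    for nm,fun in(("wrist",r2),("all",lambda p:np.r_[res(p),r2(p)])):
        s=least_squares(fun,g,loss="soft_l1"); print(nm,s.x,np.degrees(s.x[2])); print(s.fun.reshape(-1,2).round(1).tolist())
    g=s.x
    B=fz(w,[px(q,55) for q in((91,65),(278,84),(256,270),(68,250))],.17)[:,:2]
    print("block",B.mean(0),[np.degrees(np.arctan2(*(B[(i+1)%4]-B[i])[::-1])).round(1) for i in range(4)],[np.linalg.norm(B[(i+1)%4]-B[i]).round(3) for i in range(4)])
    S=fz(w,[px(q,55) for q in((45,172),(346,172),(196,25),(196,322))],.04)[:,:2]; print("stand",S.round(3).tolist(),S[:2].mean(0),S[2:].mean(0))
    print("axis",mod(g,(200,0,40)),mod(g,(190,0,40)))
E
python3 fit2.py | tail -8
```

```text
gun [ 0.5561148   0.06855125 -1.42989733] -81.92708213587174
[[-0.2 -1.5]
 [ 0.  -0.8]
 [-0.5 -1.3]
 [-0.3  0.6]
 [ 0.3  0.1]
 [-0.9  1.2]
 [-0.5 -0.9]]Traceback (most recent call last):
  File "fit2.py", line 2, in <module>
    from fit import *
  File "fit.py", line 15, in <module>
    print(n,"grip end",proj(fs[n],mod(g,(-92*np.sin(.61),0,127+92*np.cos(.61)))).round(),env.search_frame(fs[n],"stand")[0]["xyz"])
                                                                                         ~~~~~~~~~~~~~~~~~~~~~~~~~~~~~~~^^^
IndexError: list index out of range
```

```bash
sed -i 's/,env.search_frame(fs\[n\],"stand")\[0\]\["xyz"\]//' fit.py; python3 fit2.py | tail -8
```

```text
side [[0.599, -0.087], [0.607, -0.145], [0.552, -0.15], [0.549, -0.1]] [ 0.577 -0.12 ] [np.float64(-81.9), np.float64(-175.3), np.float64(93.4), np.float64(14.3)] [np.float64(0.058), np.float64(0.055), np.float64(0.05), np.float64(0.052)]
wrist [ 0.55645832  0.06911129 -1.4378669 ] -82.38370474052934
[[-0.7, 0.1], [0.3, -0.2], [-0.1, 0.3], [0.2, 0.3], [0.2, -0.3]]
all [ 0.5563306   0.06896813 -1.4360311 ] -82.27852118344023
[[-0.0, -1.4], [0.0, -0.8], [-0.6, -1.4], [-0.6, 0.7], [0.2, 0.3], [-0.9, 1.1], [-0.5, -0.8], [-0.7, 0.1], [0.3, -0.3], [-0.0, 0.3], [0.3, 0.2], [0.2, -0.4]]
block [ 0.58198597 -0.12283894] [np.float64(-179.0), np.float64(91.3), np.float64(1.0), np.float64(-89.6)] [np.float64(0.056), np.float64(0.057), np.float64(0.057), np.float64(0.057)]
stand [[0.641, -0.12], [0.524, -0.135], [0.59, -0.186], [0.574, -0.068]] [ 0.58263793 -0.12777627] [ 0.58209695 -0.12682661]
axis [ 0.58320213 -0.12921845  0.04      ] [ 0.58185855 -0.11930912  0.04      ]
```

```bash
cat > sq.py <<'E'
from h import *
yaw=np.radians(-82.3); G=np.array([0.5564,0.0690,0])
Rg=R.from_euler('z',yaw).as_matrix(); a=.61
Rgrip=Rg@R.from_euler('y',-a).as_matrix()
def gp(x,y,z): return G+[0,0,.127]+Rgrip@(np.array([x,y,z])/1000)
def tool(s):
    y=s*Rgrip[:,0]; z=-Rgrip[:,2]; return rpy(np.c_[np.cross(y,z),y,z])
def tcp(dx,dz): return gp(5.5+dx,0,75-19+dz)   # TCP with grasp point at pinch + offsets (mm)
E
python3 - <<'E'
from sq import *
print(Rgrip[:,2],env.read_state()["joint_positions"])
for s in(1,-1):
    for dz in(120,0):
        q=env.inverse_kinematics(tcp(6,dz),tool(s)); print(s,dz,tcp(6,dz).round(3),tool(s).round(1),None if q is None else np.round(q,1))
E
```

```text
[-0.07675633  0.56770203  0.81964802] [ 1.40015473e+01  9.67934780e+00  1.09004220e+01 -1.57932445e-03
 -9.12237725e+01 -6.00487595e+00]
1 120 [0.544 0.16  0.278] [145.    0.    7.7] [ 46.   21.2 -10.3  27.  -82.8  42.5]
1 0 [0.553 0.091 0.179] [145.    0.    7.7] [ 39.9  23.5 -22.9  31.7 -67.4  39.2]
-1 120 [0.544 0.16  0.278] [-145.     0.  -172.3] [  46.    21.2  -10.3   27.   -82.8 -137.5]
-1 0 [0.553 0.091 0.179] [-145.     0.  -172.3] [  39.9   23.5  -22.9   31.7  -67.4 -140.8]
```

```bash
cat >> sq.py <<'E'
def insert():
    env.gripper_to(1.0)
    env.goto(tcp(6,120),tool(1))
    hit=env.move_straight(tcp(6,0),rate=.08,force_limit=6); print("hit",hit)
    if hit: return False
    hit=env.move_straight(tcp(0,0),rate=.03,force_limit=6); print("hit",hit)
    s=env.read_state(); print(s["clock"],s["position"]-tcp(0,0),s["force"].round(1) if hasattr(s["force"],'round') else s["force"]); return not hit
def squeeze(F=30):
    env.gripper_to(0.3,F); s=env.read_state(); print("shut",s["clock"],s["opening"],s["finger_force"],np.round(s["force"],1))
E
python3 - <<'E'
from sq import *
if insert(): squeeze()
f=env.grab_frame("scene"); cv2.imwrite("pics/sq1.png",cv2.resize(f["image"][120:270,250:450],None,fx=3,fy=3))
E
```

```text
hit False
hit False
8.8083 [-2.51866877e-05  2.79791313e-04 -1.34747651e-04] [ 0.9 -1.   0.2]
shut 9.6917 0.4292448209964841 29.97645844006911 [-10.4  25.6 -13.3]
```

View pics/sq1.png

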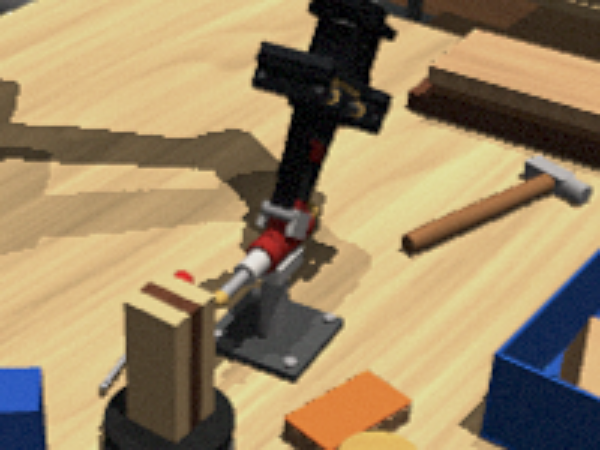

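Squeezed: the opening is 37.3 mm, the stop width, but there is a sideways load of about 29 N. I shift 1 mm to relieve it, hold, then release.

```bash
python3 - <<'E'
from sq import *
for dx in(-1,-2):
    env.move_straight(tcp(dx,0),rate=.02); env.dwell(.25)
    s=env.read_state(); print(dx,s["clock"],s["opening"],s["finger_force"],np.array(s["force"]).round(1),Rgrip.T@s["force"])
    if np.linalg.norm(s["force"])<14: break
env.dwell(.3)
env.gripper_to(1.0); env.move_straight(tcp(4,0),rate=.03); env.dwell(.2)
s=env.read_state(); print(s["clock"],Rgrip.T@s["force"],s["opening"])
env.move_straight(tcp(5,120),rate=.15); env.dwell(.25); print(env.read_state()["force"])
# block: options
for yw in(-89,91,1,-179): 
    for d in (0,-83.3):
        q=env.inverse_kinematics([.582,-.123,.2],[180,0,yw+d]); print(yw,d,None if q is None else np.round(q,0))
E
```

```text
-1 10.2417 0.42598643504098604 29.959729160182178 [-10.4  22.4 -12.8] [-26.67823319  -7.35623572   2.96861721]
-2 10.7417 0.42134908597659815 29.9536989396438 [ -8.9  20.1 -11.8] [-24.09235641  -6.15163281   2.3895519 ]
12.6583 [ 0.18183885  0.20669342 -0.72031725] 0.9986704079321517
[-0.47717901  0.31902503 -0.63412016]
-89 0 [  4.  20.  -6.   0. -64.  -3.]
-89 -83.3 [  4.  20.  -6.  -0. -64. -86.]
91 0 [  4.  20.  -6.   0. -64. 177.]
91 -83.3 [  4.  20.  -6.   0. -64.  94.]
1 0 [  4.  20.  -6.   0. -64.  87.]
1 -83.3 [  4.  20.  -6.   0. -64.   4.]
-179 0 [  4.  20.  -6.  -0. -64. -93.]
-179 -83.3 [   4.   20.   -6.    0.  -64. -176.]
```

```bash
cat > blk.py <<'E'
from sq import *
env.move_straight(tcp(5,200))
env.goto([.582,-.123,.30],[180,0,1.0])
hit=env.move_straight([.582,-.123,.134],rate=.1,force_limit=5); print("hit",hit)
if not hit:
    env.gripper_to(.5,25); s=env.read_state(); print("shut",s["opening"]*87,s["finger_force"],np.round(s["force"],1))
    if .58<s["opening"]<.72:
        env.move_straight([.582,-.123,.156],rate=.05)
        s=env.read_state(); print("lift",s["opening"]*87,s["finger_force"],np.round(s["force"],1))
        for y in(-27,-55,-82.3): env.move_straight([.582,-.123,.156],[180,0,y],rate=.05)
        print("yaw",env.read_state()["tool_rot"],env.read_state()["clock"])
E
python3 blk.py
```

```text
hit False
shut 55.82225339470209 24.979999708011746 [-0.  -0.4 -0.8]
lift 55.897841605501796 24.981276823673397 [ 0.4  0.3 -2.7]
yaw [ 1.79998597e+02 -1.41516258e-03 -8.21767725e+01] 20.7917
```

```bash
python3 - <<'E'
from sq import *
env.move_straight([.5825,-.127,.140],rate=.05)
h=env.move_straight([.5825,-.127,.1325],rate=.015,force_limit=4); s=env.read_state(); print(h,s["position"],np.round(s["force"],1))
env.gripper_to(1.0); env.dwell(.2)
env.move_straight([.5825,-.127,.30],rate=.12)
env.goto([0.54,-0.03,0.42],[180,0,8-90])
f=env.grab_frame("wrist"); import pickle; pickle.dump(f,open("wrist1.pkl","wb"))
cv2.imwrite("pics/after.png",cv2.resize(f["image"][55:160,252:362],None,fx=5,fy=5,interpolation=cv2.INTER_CUBIC)); print(env.read_state()["clock"])
E
```

```text
True [ 0.58271663 -0.1269588   0.13395629] [1.  0.6 5.1]
25.0333
```

View pics/after.png

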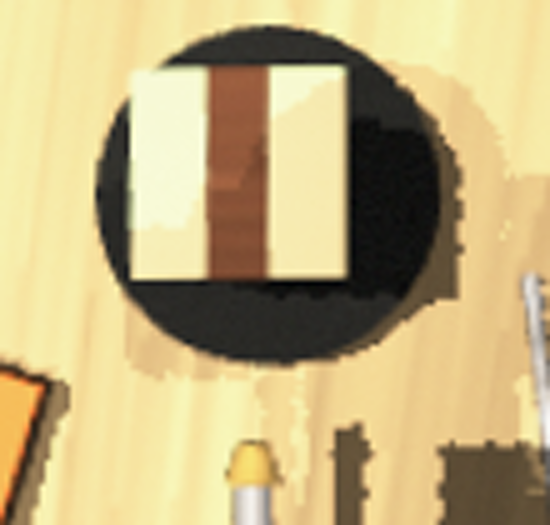

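The block is square to the nozzle, with the stripe toward the gun (tip at (252,460) of the crop), and about 2–3 mm from the stand centre. Now the second squeeze.

```bash
python3 - <<'E'
from sq import *
if insert():
    squeeze()
    for dx in(-1,-2):
        env.move_straight(tcp(dx,0),rate=.02); env.dwell(.25)
        s=env.read_state(); print(dx,s["clock"],s["opening"]*87,s["finger_force"],Rgrip.T@s["force"])
    env.dwell(.3)
    env.gripper_to(1.0); env.move_straight(tcp(4,0),rate=.03); env.dwell(.2)
    env.move_straight(tcp(5,120),rate=.15); env.move_straight(tcp(5,200)); env.dwell(.3)
    s=env.read_state(); print(s["clock"],np.round(s["force"],1))
    f=env.grab_frame("scene"); cv2.imwrite("pics/end.png",cv2.resize(f["image"][150:300,230:430],None,fx=3,fy=3))
E
```

```text
hit False
hit False
28.225 [-2.56894777e-05  2.69801264e-04 -1.10026777e-04] [0.2 0.2 0.2]
shut 29.1083 0.43443439131778183 29.971158433472738 [ -9.7  24.4 -13.2]
-1 29.6083 37.65849439776493 29.95489209133666 [-26.54838548  -7.26191661   3.32758417]
-2 30.1083 36.59686061723654 29.948902521282434 [-23.92277094  -5.69027943   2.83715242]
33.9583 [-0.1  1.   0. ]
```

View pics/end.png

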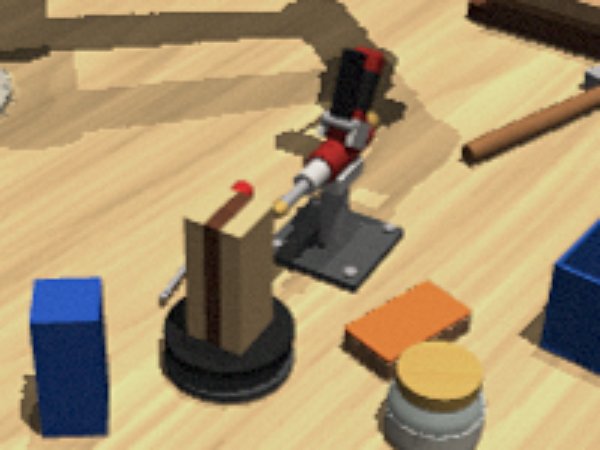

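The block stands upright and square on the stand, the trigger is back at rest, and the other things are undisturbed. Handing in.

```bash
python3 -c "
from workcell import env
print(env.close_job())"
```

```text
the job is handed in; nothing more can be done
None
```

I squeezed and released the trigger, turned the block so a striped side faces the nozzle, squeezed and released the trigger again, and handed the job in at about 34 s; no verdict came back.

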